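Clear the jar, fetch the meat mallet from the drawer

TASK

A storage jar stands in front of the little drawer unit on the kitchen worktop, in the drawer's way. Before opening the drawer, stand the jar upright on the round cork trivet; then pull the drawer open, take out the wooden meat mallet (leave the rolling pin in the drawer) and lay it flat on the chopping board with no part hanging over the edge, and finally push the drawer fully shut. Set the jar and the mallet down rather than dropping them, never tip the jar over, and leave the oil bottle and the mug where they are.

Things in the scene. Friction and masses are not known exactly. Their poses are not given: they have to be found in the camera images.
- unit: White countertop drawer unit, one drawer, 240 deep (x) x 236 wide (y) x 100 mm high, fixed. Origin: centre of its underside on the worktop, z up. The drawer front faces the unit's -x (towards the robot); its outer face lies at x = -120 mm when shut. The flat front panel is 230 mm wide, at heights 15 to 88 mm.
- unit_drawer0 (a joint): How far the drawer is open, m: 0 shut, about 0.166 at its stop; it slides along the unit's -x and stays where left (friction about 1 N, light damping). It starts shut or up to 8 mm ajar.
- drawer_in (a point): Centre of the drawer's inner floor, 22 mm above the worktop; moves with the drawer. Side walls rise 56 mm above the floor; a 6 mm wide divider along x, 35 mm high, makes a left (+y) and a right (-y) compartment, each 94 wide and 195 long, centres 50 mm either side. One holds the mallet, the other the rolling pin; which is which varies.
- unit_drawer0_handle (a point): Grip point in the drawer's round wooden knob (head about 28 mm across, from 25 to 45 mm out; on the middle of the drawer front): 35 mm out from the front panel's face, at height 62 mm. Moves with the drawer.
- jar: White ceramic storage jar with a wooden cap, 60 mm diameter, 120 mm high, about 0.35 kg, loose, standing upright in front of the drawer. Origin: centre of its underside, z up.
- trivet: Round cork trivet, 160 mm diameter, 10 mm thick, fixed flat on the worktop on one side of the drawer unit (left or right varies). Origin: centre of its underside.
- board: Dark wooden chopping board, 260 (x) x 180 (y) x 18 mm thick, fixed flat on the worktop on the other side. Origin: centre of its underside, x along its length.
- mallet: Wooden meat mallet, 164 mm long, 0.16 kg, level in the drawer along the unit's x, head towards the robot. Origin: mid-length on the underside, x from head to handle end. Block head 45 (x) x 66 (y) x 40 (z), centred at x = -60; handle 22 in diameter, axis 20 above the underside, from x = -38 to 50; then a pommel 40 in diameter to x = 82. Balance at about x = -30.
- mallet_head (a point): Centre of the mallet's block head, 20 mm above the underside.
- mallet_handle (a point): Point on the axis of the mallet's handle, 40 mm from mid-length towards the pommel, 20 mm above the underside; the pommel's end lies 42 mm farther on.
- rolling_pin: Small wooden rolling pin, 158 mm long, 40 mm diameter barrel with thinner ends, loose, in the drawer's other compartment, along the unit's x. Stays in the drawer. Origin: on the surface of the barrel, at the middle of its length (underside at the start, turns as it rolls).
- oil: Green glass oil bottle, 60 mm diameter, 210 mm high, standing on the worktop beside the unit; leave alone. Origin: centre of its underside.
- mug: Blue mug, 80 mm diameter, 90 mm high, standing on the worktop beside the unit; leave alone. Origin: centre of its underside.
Mind the look-alikes: they are no part of the job. Of the things shaped like the jar, the white one is meant.

How it is judged:
By the outcome, as a careful person would: the job done as asked, in the order asked, and still so for the second after the job is handed in, with the robot touching nothing.
It also fails if it takes over 72 s, if anything falls off the work surface, if the arm or the gripper's body presses on something with over 40 N, if the wrist force passes 120 N, or if a joint passes its speed limit or range.

ROBOT

A 6-joint arm with a two-finger parallel gripper is mounted at the origin on the work surface. World frame = base frame: x ahead of the robot, y to its left, z up, the work surface at z = 0. Lengths are in mm, angles in rad, forces in N, time in s.
With the tool pointing down it reaches from about 325 to 900 mm from the base axis. Payload 6.1 kg.
Tool frame: the origin (TCP) lies midway between the tips of the shut fingers; the grasp point (between the pads) lies 19 mm behind it; z points along the fingers, y is the line along which they close (so a half turn about z gives the same grasp; the last joint's range is limited). The gripper opens to 85 mm and grips with 20 to 120 N. Pads are 22 mm wide; open, the fingers measure 114 mm over their backs; the gripper's body (76 mm by 85 mm) begins 54 mm behind the grasp point. The pads swing forward as they close: fully open they stand 13 mm farther back than shut.
Start: joints at [-1.402, 0.22, 1.526, -0, 1.395, -0.126], TCP at [181.586, -598.032, 202.1] pointing down, gripper open.
Joint ranges: [-2.98, 2.98], [-0.91, 2.08], [0.09, 2.57], [-1.24, 4.39], [0.2, 2.65], [-2.68, 2.68]. Speed limits (rad/s): [2.57, 2.57, 3.01, 3.14, 3.14, 3.14].

INTERFACE

Orientations are given as a unit quaternion [w, x, y, z].
In Python, from rig import robot gives the robot as it stands. The module is installed in compiled form; this text tells all that it offers.
- The arm moves only by the tool move_arm, never from a script. Its argument "commands" is a list of rows, each a list of 3 entries, a list of its own where there are three numbers: the closure, from 0 (fully open) to 1 (shut), then the shift along the tool's x, y, z in mm, then the turn, a rotation vector about the tool's x, y, z in rad. A call has 1 to 12 rows; each row is the pose to reach, as a shift and turn from the pose commanded when the call began, along the tool's axes at that moment; what a row does not reach only later rows make up. A row lasts 1/8 s, in which the tool goes at most 62.5 mm and 10.7 degrees, less where a joint would pass 70% of its speed; a pose out of reach is approached as far as the arm can. A call with a gripper value outside its range is refused whole. The fingers move at their own pace and stop on an object; "grip_force" is the grip in N (left out, the last holds). Time passes only in rows, so rows that repeat a pose let the fingers close. It gives the time, the measured TCP pose, the force, the opening and the grip force at its end, in the units of the state.
- robot.get_obs(): the state, without advancing time (a new reading comes with each control period).
- robot.grab_frame(name): name is "side" or "top"; returns a dict with "image" (400x640x3 uint8, red, green, blue), "z_map" (400x640 float32, mm along the optical axis (not along the pixel's ray), 0 where there is no reading), "fov_y" (degrees; the focal length in pixels is half the picture's height over the tangent of half this angle, whatever the lens; pixels are square), "cx", "cy" (the principal point, pixels), "pose" (4x4, takes a point from camera to world coordinates). Camera axes: x right, y down, z forward; pixel columns grow to the right and rows downward; lengths in mm; the calibration is good to about 2 mm. A picture is of the moment at which its call begins.
- robot.hand_in(): hands the job in; it is judged then, once.
Trained networks look in a picture, given as the dict that the camera call returned (one of the last four; its "shot" number tells which), for a name from the list of things; names that differ only in an ending like _2 or _b are one class to them, and where a whole thing is asked for, a point or a joint stands for the part that bears it (a point fixed in the world has none). Each returns a list of dicts, best first, with "confidence" (0 to 1); they miss things now and then, are a little off and sometimes report something else, mostly with a low value. They report only what shows in the picture. A call takes as long as a camera call. They do not tell look-alikes from the thing itself.
- robot.trace(picture, query): "mask" (400x640 bool, what is visible of it) and "rect" ([left, top, width, height] in pixels, round what is visible of it).
- robot.tip_of(picture, query): "location" ([column, row] in pixels: a listed point, or the origin of a listed thing).
The state is a dict: "t": time; "q": joint angles; "joint_velocities": joint speeds; "joint_efforts": joint torques, N m; "tool_pos": TCP position; "eef_rot": TCP orientation; "wrist_force": force on the tool from outside, world axes, zero at the start; "ft_torque": the same for the moment, N m; "opening": finger opening in mm; "gripper_force": force on a finger pad.
Only numpy, scipy, OpenCV 4.12 (cv2) and the standard library are available. Lean on these libraries where they do the work, as an engineer would, in place of code of your own. Each camera call takes 0.05 s, during which the arm holds its last target. There are 200 camera calls.

## Working session

There is one attempt and no reset: what is moved stays moved. The work goes in short steps, Python scripts to look and compute and a tool call to move; the robot and the scene stay as the last step left them, time stands still between calls to the robot, and variables do not carry over. Pictures are saved under pics/ and viewed, at most 10 in all, crops included, and the job is handed in when it is done.

Besides the shell and the picture viewer there is one more tool, called after "Emit:" by a JSON object that holds its "api" and its "payload". move_arm: Moves the arm, as the interface text tells. Its arguments: {"type":"object","properties":{"commands":{"type":"array"},"grip_force":{"type":"number"}},"required":["commands"]}

```bash
mkdir -p pics
cat > h.py <<'E'
import numpy as np, cv2
from rig import robot
def f(p): return 200/np.tan(np.radians(p["fov_y"])/2)
def world(p,u,v,z=None,H=None):
    """u,v pixels; z depth or H world height"""
    d=np.array([(u-p["cx"])/f(p),(v-p["cy"])/f(p),1.0]); T=np.array(p["pose"])
    if z is not None: return T[:3,:3]@(d*z)+T[:3,3]
    r=T[:3,:3]@d; return T[:3,3]+r*(H-T[2,3])/r[2]
def cloud(p,m):
    m=m&(p["z_map"]>0); v,u=np.nonzero(m); z=p["z_map"][m]; T=np.array(p["pose"])
    return np.c_[(u-p["cx"])/f(p)*z,(v-p["cy"])/f(p)*z,z]@T[:3,:3].T+T[:3,3]
def save(p,n,crop=None,s=1):
    im=p["image"][:,:,::-1]
    if crop: a,b,c,d=crop; im=im[b:d,a:c]
    cv2.imwrite("pics/"+n,cv2.resize(im,None,fx=s,fy=s,interpolation=cv2.INTER_CUBIC))
E
python3 - <<'E'
from h import *
np.set_printoptions(precision=1,suppress=True)
for c in("side","top"):
    p=robot.grab_frame(c); save(p,c+"0.png"); print(c,p["fov_y"],p["cx"],p["cy"],np.array(p["pose"]).round(2).tolist())
    for n in("unit","jar","trivet","board","oil","mug","unit_drawer0_handle"):
        for r in robot.trace(p,n)[:3]:
            if r["confidence"]<.2: continue
            C=cloud(p,r["mask"]); print(n,round(r["confidence"],2),r["rect"],len(C),"med",np.median(C,0) if len(C) else "","p2",np.percentile(C,2,0) if len(C) else "","p98",np.percentile(C,98,0) if len(C) else "")
        t=robot.tip_of(p,n)
        print("  tip",[(np.round(k["location"]),round(k["confidence"],2)) for k in t[:3]])
o=robot.get_obs();print(o["tool_pos"],o["eef_rot"],o["t"],o["wrist_force"])
E
```

```text
side 49.455641933830634 327.36164085932427 205.12059610695297 [[-0.77, -0.43, 0.47, 19.52], [-0.64, 0.51, -0.58, 664.64], [0.01, -0.75, -0.66, 833.62], [0.0, 0.0, 0.0, 1.0]]
unit 0.94 [209.7, 137.4, 121.7, 95.1] 7220 med [726.8  47.   97.8] p2 [630.8 -97.1  10.3] p98 [882.4 135.6 102.1]
  tip [(array([272., 194.]), 0.66)]
jar 0.98 [382.5, 179.6, 24.8, 42.5] 900 med [ 432.4 -117.2   79.1] p2 [ 413.  -157.5    6.4] p98 [ 462.9 -106.8  120.7]
jar 0.9 [330.0, 246.3, 28.9, 50.1] 1142 med [386.7 153.3  88. ] p2 [369.1 118.1   7.5] p98 [417.6 166.3 121.2]
jar 0.79 [349.8, 280.9, 31.0, 48.4] 1324 med [295.6 198.5  90.3] p2 [275.4 159.1   8.1] p98 [329.3 211.3 121.4]
  tip [(array([364., 321.]), 0.94), (array([370., 262.]), 0.88), (array([341., 286.]), 0.74)]
trivet 0.74 [223.1, 294.9, 70.5, 63.6] 3719 med [468.1 349.7   9.6] p2 [399.8 274.5   5.2] p98 [543.  416.8  12.5]
trivet 0.23 [262.7, 171.9, 65.7, 60.8] 1645 med [642.4  34.2  63.5] p2 [598.8 -84.9  19.1] p98 [695.6 135.2  88.5]
  tip [(array([257., 326.]), 0.84)]
board 0.78 [366.1, 146.9, 96.1, 61.0] 2996 med [ 470.3 -331.9   17. ] p2 
[... 1511 characters left out ...]
6)]
board 0.91 [414.5, 186.1, 93.1, 119.6] 9019 med [ 483.  -343.3   18. ] p2 [ 359.8 -436.3    6. ] p98 [ 610.2 -251.2   21.7]
  tip [(array([458., 242.]), 0.87), (array([156., 248.]), 0.63)]
oil 0.98 [141.0, 112.7, 55.0, 40.2] 1321 med [702.  290.9 137. ] p2 [682.5 273.1  16.1] p98 [733.5 321.  212. ]
  tip [(array([180., 145.]), 0.56)]
mug 0.94 [414.3, 109.8, 49.0, 43.6] 1504 med [ 742.7 -291.2   45.1] p2 [ 696.3 -323.4    2.6] p98 [ 772.7 -235.9   91.5]
  tip [(array([430., 136.]), 0.6)]
unit_drawer0_handle 0.73 [247.0, 159.5, 109.4, 33.9] 1572 med [645.   26.6  80.7] p2 [601.8 -84.3  21.9] p98 [675.4 128.5  90.6]
  tip []
[ 181.6 -598.   202.1] [-0.   1.   0.1 -0. ] 1.5 [-0.4  0.1 -0.4]
```

View pics/top0.png

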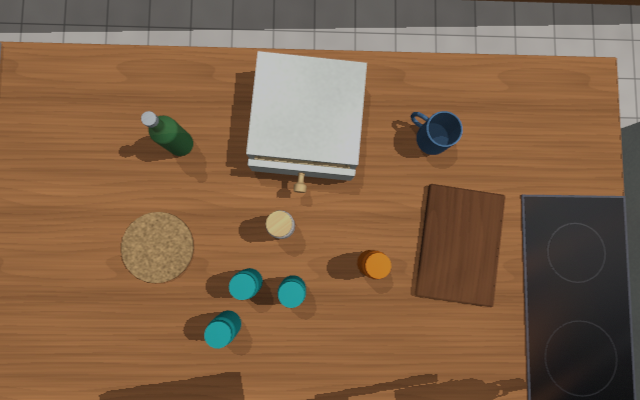

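View pics/side0.png

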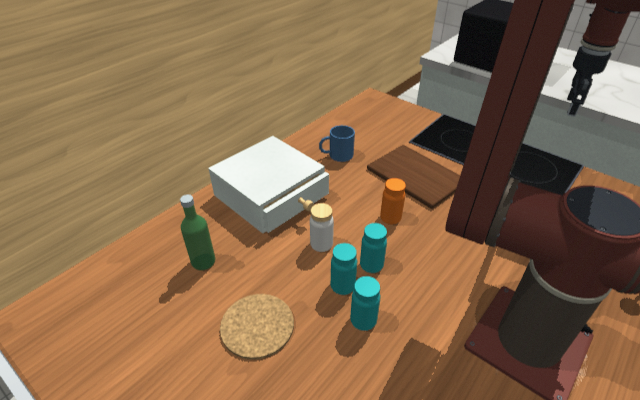

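In the top view the jar-shaped things are white with a wooden cap (280,224), three teal (244,285), (291,292), (222,331), and one orange (376,265). Only the one at (280,224), seen at (321,228) in the side view, is white and stands in front of the knob (301,182). The trivet is at (157,247), the board at (460,245), the oil bottle at (170,133) and the mug at (440,130).

Run:
```python
from h import *
np.set_printoptions(precision=1,suppress=True)
t=robot.grab_frame("top"); s=robot.grab_frame("side"); save(s,"jarcrop.png",(280,150,420,270),5)
A=np.ones((400,640),bool)
Cs={"top":cloud(t,A),"side":cloud(s,A)}
def circ(P):
    (c,r)=cv2.minEnclosingCircle(P[:,:2].astype(np.float32)); return np.array(c),r
for n,C in Cs.items():
    def box(a,b,zl,zh): return C[(abs(C[:,:2]-a)<b).all(1)&(C[:,2]>zl)&(C[:,2]<zh)]
    P=box([521,62],[50,45],112,130); print(n,"jar",np.median(P,0),circ(P),len(P))
    P=box([521,62],[50,45],30,95); print(n,"jarbody",P.mean(0),P.min(0),P.max(0))
    P=box([472,345],[95,95],5,16); print(n,"trivet",np.median(P,0),circ(P),(P.min(0)+P.max(0))/2)
    P=box([485,-342],[170,130],12,25); print(n,"board",cv2.minAreaRect(P[:,:2].astype(np.float32)),np.median(P,0))
    P=box([755,14],[180,160],93,110); print(n,"unit",cv2.minAreaRect(P[:,:2].astype(np.float32)),np.median(P,0))
    P=box([600,28],[45,45],45,80); P=P[P[:,0]<625]; print(n,"knob",P.mean(0),P.min(0),P.max(0),len(P))
```

```text
top jar [524.3  65.7 120.5] (array([524.4,  65.6]), 26.397493362426758) 526
top jarbody [516.1  54.6  84.6] [495.2  36.1  34.2] [554.2  94.9  95. ]
top trivet [472.8 344.   10.8] (array([477.7, 345. ]), 127.31653594970703) [472.1 346.7  10.5]
top board ((485.3397521972656, -345.3446960449219), (180.07652282714844, 259.6935119628906), 82.08927917480469) [ 483.2 -343.6   18.1]
top unit ((773.3697509765625, 10.849075317382812), (236.31182861328125, 227.07794189453125), 85.17064666748047) [770.6  11.5 100.4]
top knob [607.   24.4  70.7] [595.4  11.8  56.5] [624.1  38.   78.6] 140
side jar [522.9  68.5 119.4] (array([525.2,  65.3]), 27.57455062866211) 280
side jarbody [510.9  82.1  65.4] [494.2  44.1  30.3] [553.7  96.8  94.9]
side trivet [469.5 348.7   9.6] (array([480.6, 343.7]), 87.77596282958984) [479.3 344.   10.2]
side board ((485.01885986328125, -345.5456237792969), (185.20159912109375, 261.5216064453125), 82.42607879638672) [ 474.1 -338.    17.2]
side unit ((773.3961181640625, 10.520751953125), (238.99131774902344, 232.12391662597656), 85.05899047851562) [763.7  22.4  99.4]
side knob [603.8  28.9  67.1] [595.4  14.7  50.9] [624.4  40.   77.7] 93
```

View pics/jarcrop.png

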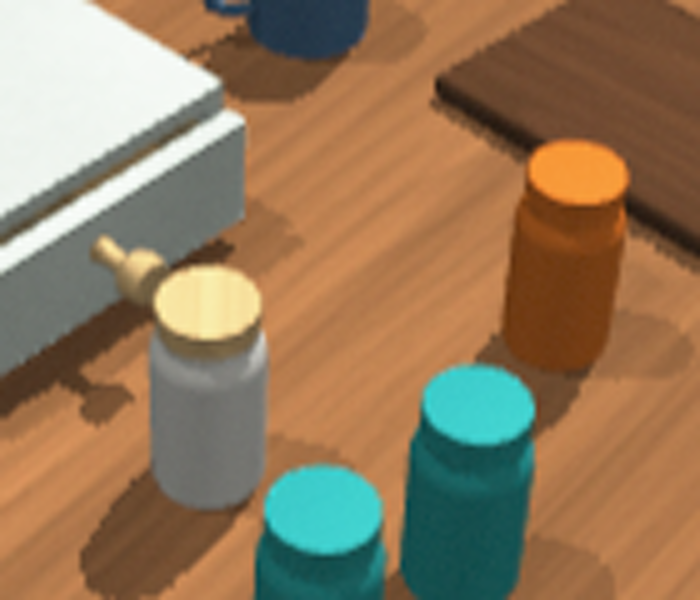

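The crop shows the white body and wooden cap at (208,385), so this is the jar to move, next to the knob. The jar is at about (524.5, 65.5) with its top at 120, the trivet centre at about (473, 345), and the board at (485, -345) with yaw -7.9°. The unit's yaw is -4.9°.

```bash
cat >> h.py <<'E'
from scipy.spatial.transform import Rotation as Rn
def tool(psi,tilt=0):
    c,s=np.cos(psi),np.sin(psi)
    return Rn.from_matrix([[c,s,0],[s,-c,0],[0,0,-1]])*Rn.from_rotvec([0,tilt,0])
def now():
    o=robot.get_obs(); q=o["eef_rot"]; return np.array(o["tool_pos"]),Rn.from_quat([q[1],q[2],q[3],q[0]]),o
def plan(*wps,cmd=None):
    """wps: (x,y,z,psi,tilt) TCP; prints shift, turn from the present pose"""
    p,R,o=now()
    if cmd: p,R=np.array(cmd[:3],float),tool(*cmd[3:])
    print("t",round(o["t"],2),"tcp",p.round(1),"psi",round(float(np.arctan2(*R.as_matrix()[1::-1,0])),3),"open",o["opening"],"F",np.round(o["wrist_force"],1))
    for w in wps:
        T=tool(*w[3:]); print(w,"->",R.inv().apply(np.array(w[:3])-p).round(1).tolist(),(R.inv()*T).as_rotvec().round(3).tolist())
E
python3 - <<'E'
from h import *
plan((524.5,65.5,200,-.086,0),(524.5,65.5,59,-.086,0))
E
```

```text
t 1.6 tcp [ 181.6 -598.1  202.1] psi 0.295 open 85.39578374476025 F [-0.5  0.   0.6]
(524.5, 65.5, 200, -0.086, 0) -> [520.9, -535.3, 2.1] [0.0, -0.0, 0.381]
(524.5, 65.5, 59, -0.086, 0) -> [520.9, -535.3, 143.1] [0.0, -0.0, 0.381]
```

Emit:
{"api": "move_arm", "payload": {"commands": [[0, [43, -45, 0], [0, 0, 0.03]], [0, [87, -89, 0], [0, 0, 0.1]], [0, [130, -134, 0], [0, 0, 0.15]], [0, [174, -178, 0], [0, 0, 0.2]], [0, [217, -223, 0], [0, 0, 0.25]], [0, [260, -268, 0], [0, 0, 0.3]], [0, [304, -312, 0], [0, 0, 0.35]], [0, [347, -357, 0], [0, 0, 0.381]], [0, [391, -401, 0], [0, 0, 0.381]], [0, [434, -446, 0], [0, 0, 0.381]], [0, [480, -493, 2], [0, 0, 0.381]], [0, [521, -535.5, 2], [0, 0, 0.381]]]}}

```text
t: 3.1
tool_pos: [525.3, 67.8, 200.4]
eef_rot: [0.0, 0.999, -0.043, 0.001]
wrist_force: [0.6, -1.3, 0.9]
opening: 85.2
gripper_force: 0.0
```

Run:
```python
from h import *
plan((524.5,65.5,59,-.086,0))
```

```text
t 3.1 tcp [525.3  67.8 200.4] psi -0.086 open 85.2208301321301 F [ 0.6 -1.3  0.9]
(524.5, 65.5, 59, -0.086, 0) -> [-0.8, 2.3, 141.4] [0.0, -0.001, 0.0]
```

Emit:
{"api": "move_arm", "payload": {"commands": [[0, [0, 0, 35], [0, 0, 0]], [0, [0, 0, 75], [0, 0, 0]], [0, [0, 0, 110], [0, 0, 0]], [0, [0, 0, 130], [0, 0, 0]], [0, [0, 0, 141], [0, 0, 0]], [0, [0, 0, 141], [0, 0, 0]], [0.6, [0, 0, 141], [0, 0, 0]], [0.6, [0, 0, 141], [0, 0, 0]], [0.6, [0, 0, 141], [0, 0, 0]], [0.6, [0, 0, 141], [0, 0, 0]], [0.6, [0, 0, 141], [0, 0, 0]], [0.6, [0, 0, 141], [0, 0, 0]]], "grip_force": 40}}

```text
t: 4.6
tool_pos: [525.6, 65.6, 60.6]
eef_rot: [0.0, 0.999, -0.043, 0.001]
wrist_force: [-0.6, -0.3, 5.5]
opening: 51.7
gripper_force: 42.3
```

Emit:
{"api": "move_arm", "payload": {"commands": [[0.6, [0, 0, -5], [0, 0, 0]], [0.6, [0, 0, -15], [0, 0, 0]], [0.6, [0, 0, -30], [0, 0, 0]], [0.6, [0, 0, -45], [0, 0, 0]], [0.6, [0, 0, -45], [0, 0, 0]]], "grip_force": 50}}

```text
t: 5.22
tool_pos: [526.2, 65.7, 106.4]
eef_rot: [-0.0, 0.999, -0.043, 0.002]
wrist_force: [1.0, -0.2, -4.8]
opening: 51.7
gripper_force: 52.5
```

Run:
```python
from h import *
s=robot.grab_frame("side"); save(s,"lift.png",(250,130,410,260),4)
plan((473,345,150,-.086,0))
```

```text
t 5.28 tcp [525.3  65.7 105.3] psi -0.086 open 51.7836396631611 F [ 0.2  0.  -4. ]
(473, 345, 150, -0.086, 0) -> [-76.1, -273.7, -44.9] [-0.0, -0.002, -0.0]
```

View pics/lift.png

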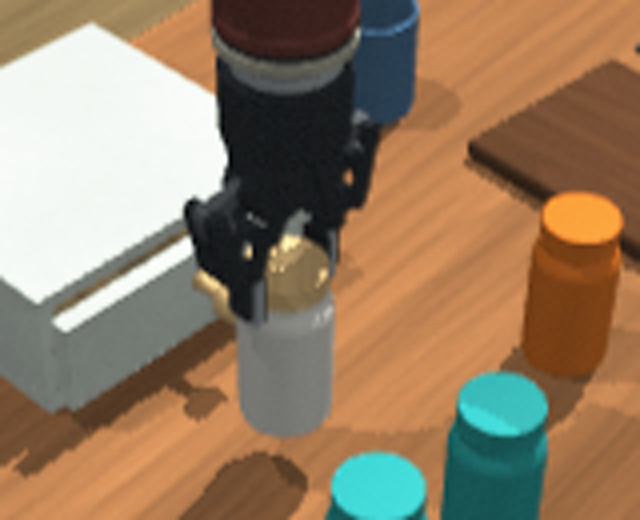

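The jar is held by its cap, hanging upright and clear of the worktop, so I'll carry it to the trivet.

Emit:
{"api": "move_arm", "payload": {"commands": [[0.6, [-5, -20, 0], [0, 0, 0]], [0.6, [-14, -52, 0], [0, 0, 0]], [0.6, [-25, -90, 0], [0, 0, 0]], [0.6, [-36, -130, 0], [0, 0, 0]], [0.6, [-47, -170, 0], [0, 0, 0]], [0.6, [-58, -208, 0], [0, 0, 0]], [0.6, [-68, -243, 0], [0, 0, 0]], [0.6, [-74, -264, 0], [0, 0, 0]], [0.6, [-76, -273.5, 0], [0, 0, 0]], [0.6, [-76, -273.5, 10], [0, 0, 0]], [0.6, [-76, -273.5, 20], [0, 0, 0]], [0.6, [-76, -273.5, 27], [0, 0, 0]]]}}

```text
t: 6.78
tool_pos: [472.0, 343.5, 75.7]
eef_rot: [0.001, 0.999, -0.044, -0.001]
wrist_force: [0.5, 0.5, -3.9]
opening: 51.9
gripper_force: 53.0
```

Emit:
{"api": "move_arm", "payload": {"commands": [[0.6, [0, 0, 2], [0, 0, 0]], [0.6, [0, 0, 4], [0, 0, 0]], [0.6, [0, 0, 6], [0, 0, 0]], [0.6, [0, 0, 7], [0, 0, 0]], [0.6, [0, 0, 7], [0, 0, 0]]]}}

```text
t: 7.4
tool_pos: [472.6, 344.9, 70.8]
eef_rot: [-0.0, 0.999, -0.043, 0.0]
wrist_force: [-1.0, -1.2, 1.2]
opening: 52.0
gripper_force: 53.6
```

Emit:
{"api": "move_arm", "payload": {"commands": [[0.35, [0, 0, 0], [0, 0, 0]], [0.25, [0, 0, 0], [0, 0, 0]], [0.1, [0, 0, 0], [0, 0, 0]], [0, [0, 0, 0], [0, 0, 0]], [0, [0, 0, 0], [0, 0, 0]], [0, [0, 0, -10], [0, 0, 0]], [0, [0, 0, -35], [0, 0, 0]], [0, [0, 0, -75], [0, 0, 0]], [0, [0, 0, -120], [0, 0, 0]], [0, [0, 0, -120], [0, 0, 0]]]}}

```text
t: 8.65
tool_pos: [475.3, 346.4, 196.2]
eef_rot: [-0.003, 0.999, -0.043, 0.004]
wrist_force: [-0.6, 0.4, 0.2]
opening: 85.6
gripper_force: 0.0
```

Run:
```python
from h import *
np.set_printoptions(precision=1,suppress=True)
t=robot.grab_frame("top"); s=robot.grab_frame("side")
A=np.ones((400,640),bool)
for n,p in(("top",t),("side",s)):
    C=cloud(p,A)
    def box(a,b,zl,zh): return C[(abs(C[:,:2]-a)<b).all(1)&(C[:,2]>zl)&(C[:,2]<zh)]
    P=box([473,345],[50,50],122,138); print(n,"jar",np.median(P,0),P.min(0),P.max(0),len(P)) if len(P) else 0
    P=box([605,27],[30,28],40,85); P=P[P[:,0]<632]; print(n,"knob",P.mean(0),P.min(0),P.max(0),len(P))
    P=P[P[:,0]<617]; print(n,"head",P.mean(0),P.min(0),P.max(0),len(P))
    P=box([650,27],[35,125],80,92.5); x=P[P[:,0]<665]; print(n,"frontpanel top",np.polyfit(x[:,1],x[:,0],1),x.min(0),x.max(0))
    P=box([655,27],[35,90],25,75); b=P[(abs(P[:,1]-27)>30)];  
    if len(b)>20: print(n,"front face fit",np.polyfit(b[:,1],b[:,0],1),np.median(b,0))
for n,p in(("top",t),("side",s)): print(n,[(k["location"],k["confidence"]) for k in robot.tip_of(p,"unit_drawer0_handle")], [world(p,*k["location"],H=62) for k in robot.tip_of(p,"unit_drawer0_handle")])
plan()
```

```text
top jar [484.1 331.9 130.4] [446.9 317.9 122.3] [496.2 369.2 134.6] 271
top knob [609.   24.4  70.8] [595.3  11.8  54.6] [631.9  38.   78.6] 159
top head [604.7  24.7  71.8] [595.3  11.8  54.6] [617.   38.   78.6] 124
top frontpanel top [  0.1 644.9] [629. -95.  80.] [664.9 135.9  92.4]
top front face fit [  0.1 641. ] [642.4  -3.6  48.3]
side jar [469.4 346.5 129.4] [444.7 319.3 122.1] [498.9 371.2 133.2] 498
side knob [605.7  27.9  66.5] [594.7  13.9  50.2] [631.5  40.1  77.1] 107
side head [601.5  28.5  66.6] [594.7  13.9  50.2] [613.   40.1  77.1] 88
side frontpanel top [  0.1 646. ] [628.9 -96.9  80. ] [664.8 136.8  92.3]
side front face fit [  0.  643.7] [643.2  -8.8  53.7]
top [([297.9, 189.4], 0.94)] [array([601.4,  29.5,  62. ])]
side [([307.3, 203.2], 0.64)] [array([612.9,  19.4,  62. ])]
t 8.95 tcp [471.5 344.3 188.5] psi -0.086 open 85.66366806085401 F [-0.2 -0.3 -0.2]
```

Run:
```python
from h import *
plan((601,26.5,140,-.086,-.2),(601,26.5,47,-.086,-.2),cmd=(473,345,189,-.086,0))
print("tool z", tool(-.086,-.2).as_matrix()[:,2])
```

```text
t 8.95 tcp [473. 345. 189.] psi -0.086 open 85.66366806085401 F [-0.2 -0.3 -0.2]
(601, 26.5, 140, -0.086, -0.2) -> [154.9, 306.3, 49.0] [0.0, -0.2, 0.0]
(601, 26.5, 47, -0.086, -0.2) -> [154.9, 306.3, 142.0] [0.0, -0.2, 0.0]
tool z [-0.1979351   0.01706451 -0.98006658]
```

Emit:
{"api": "move_arm", "payload": {"commands": [[0, [15, 40, 0], [0, 0, 0]], [0, [35, 85, 5], [0, -0.05, 0]], [0, [60, 135, 10], [0, -0.1, 0]], [0, [90, 185, 20], [0, -0.15, 0]], [0, [115, 230, 30], [0, -0.2, 0]], [0, [140, 275, 40], [0, -0.2, 0]], [0, [155, 306, 49], [0, -0.2, 0]], [0, [155, 306, 49], [0, -0.2, 0]], [0, [155, 306, 80], [0, -0.2, 0]], [0, [155, 306, 110], [0, -0.2, 0]], [0, [155, 306, 132], [0, -0.2, 0]], [0, [155, 306, 142], [0, -0.2, 0]]]}}

```text
t: 10.45
tool_pos: [599.2, 27.4, 46.4]
eef_rot: [-0.004, 0.994, -0.042, -0.101]
wrist_force: [-0.4, 0.4, -0.4]
opening: 85.6
gripper_force: 0.0
```

Emit:
{"api": "move_arm", "payload": {"commands": [[0, [0, 0, 0], [0, 0, 0]], [0.8, [0, 0, 0], [0, 0, 0]], [0.9, [0, 0, 0], [0, 0, 0]], [0.9, [0, 0, 0], [0, 0, 0]], [0.9, [0, 0, 0], [0, 0, 0]], [0.9, [0, 0, 0], [0, 0, 0]], [0.9, [0, 0, 0], [0, 0, 0]]], "grip_force": 40}}

```text
t: 11.32
tool_pos: [600.4, 26.5, 48.1]
eef_rot: [-0.004, 0.994, -0.043, -0.1]
wrist_force: [0.5, 0.3, -0.4]
opening: 8.4
gripper_force: 0.0
```

Run:
```python
from h import *
x,y=-.9963,.0854
plan((601+x*165,26.5+y*165,47,-.086,-.2),cmd=(601,26.5,47,-.086,-.2))
plan()
```

```text
t 11.32 tcp [601.   26.5  47. ] psi -0.086 open 8.407050434510305 F [ 0.5  0.3 -0.4]
(436.6105, 40.591, 47, -0.086, -0.2) -> [-161.7, 0.1, 32.8] [0.0, 0.0, 0.0]
t 11.32 tcp [600.4  26.5  48.1] psi -0.086 open 8.407050434510305 F [ 0.5  0.3 -0.4]
```

Run:
```python
from h import *
s=robot.grab_frame("side"); save(s,"knob.png",(240,120,380,240),5)
```

```text
(no output)
```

View pics/knob.png

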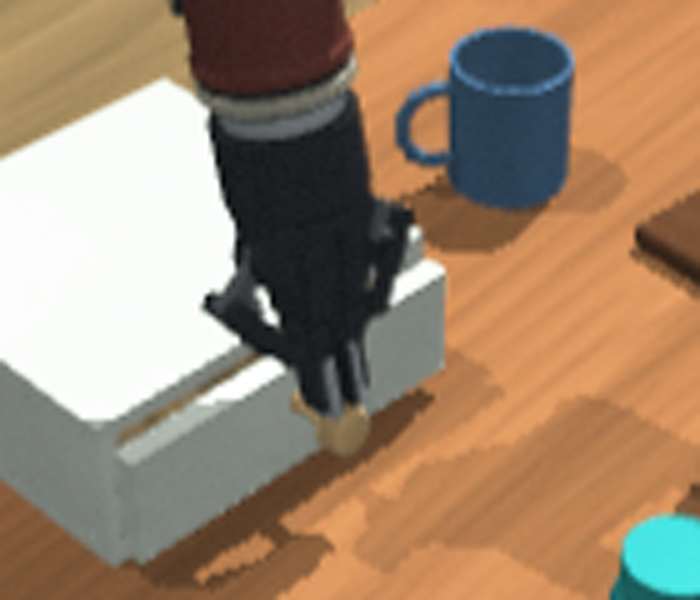

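The head of the knob (343,430 in the crop) is now in front of the fingers, which have closed round its neck. It seems the head was squeezed forward. I'll measure where it stands before pulling.

Run:
```python
from h import *
np.set_printoptions(precision=1,suppress=True)
for n in("side","top"):
    p=robot.grab_frame(n); C=cloud(p,np.ones((400,640),bool))
    P=C[(abs(C[:,1]-28)<20)&(C[:,0]>560)&(C[:,0]<625)&(C[:,2]>30)&(C[:,2]<82)]
    print(n,len(P),P.min(0),P.max(0)); print(np.histogram(P[:,0],np.arange(560,626,5))[0])
    b=C[(abs(C[:,1]+45)<30)&(C[:,0]>600)&(C[:,0]<670)&(C[:,2]>25)&(C[:,2]<80)]
    if len(b)>9: print("face x at y=-45",np.median(b[:,0]),len(b))
```

```text
side 87 [595.6  13.2  51. ] [623.3  39.6  81.5]
[ 0  0  0  0  0  0  0 48 21  9  5  0  4]
face x at y=-45 633.8873086523384 179
top 35 [595.9  11.8  63. ] [614.4  31.1  80.7]
[ 0  0  0  0  0  0  0  9  8 10  8  0  0]
face x at y=-45 649.7455527958118 32
```

Run:
```python
from h import *
np.set_printoptions(precision=1,suppress=True)
for n in("side","top"):
    p=robot.grab_frame(n); dark=(p["image"].max(2)<75)
    C=cloud(p,dark)
    P=C[(abs(C[:,1]-28)<45)&(abs(C[:,0]-605)<60)&(C[:,2]>25)&(C[:,2]<150)]
    print(n)
    for a in range(40,130,6):
        Q=P[(P[:,2]>=a)&(P[:,2]<a+6)]
        if len(Q): print(a,len(Q),Q[:,:2].min(0),Q[:,:2].max(0),np.median(Q[:,:2],0))
print(robot.get_obs())
```

```text
side
76 2 [601.5  20.9] [604.2  21.9] [602.9  21.4]
82 11 [600.4   9.8] [610.6  43. ] [603.3  21.5]
88 15 [598.9   9.7] [617.3  43.5] [605.7  31.5]
94 21 [600.4   9.1] [619.2  44.2] [604.9  37.5]
100 23 [601.7  10.2] [620.7  44.5] [607.8  29.1]
106 19 [601.7   7.9] [618.5  43.3] [609.4  29. ]
112 14 [602.7  10.5] [617.9  44.1] [609.   19.6]
118 30 [601.6   1. ] [624.6  45.5] [606.3  19.5]
124 56 [599.5 -13.8] [630.7  63.7] [609.2  36.7]
top
70 2 [611.5  22.7] [614.4  22.8] [613.   22.8]
76 1 [607.1  22.7] [607.1  22.7] [607.1  22.7]
88 5 [598.5  11.9] [603.2  41.4] [600.8  32.9]
94 3 [602.2  11.9] [604.5  43.5] [602.4  14. ]
100 5 [599.4  16. ] [605.8  43.3] [601.4  32.7]
106 1 [600.6  16. ] [600.6  16. ] [600.6  16. ]
112 9 [602.   20.1] [609.7  46.9] [606.3  30.5]
118 9 [601.2   5.8] [607.6  42.5] [603.   18.1]
124 35 [600.9 -10.4] [619.3  60.8] [606.  18.]
{'t': 11.575, 'q': array([-0.1,  0.5,  1.5, -0. ,  1.3,  1.6]), 'joint_velocities': array([ 0., -0., -0.,  0., -0., -0.]), 'joint_efforts': array([ -0. , -56.7, -34.1,  -0. ,   1. ,  -0. ]), 'tool_pos': array([600.4,  26.6,  48.1]), 'eef_rot': array([-0. ,  1. , -0. , -0.1]), 'wrist_force': array([ 0.9,  0.2, -0.8]), 'ft_torque': array([-0. , -0.1, -0. ]), 'gripper_force': 0.0, 'opening': 8.34037371067234}
```

The depth shows the shut fingertips ending at z≈78 just above the knob, though the reported TCP z is 48. The real tips stand about 30 mm short of the reported TCP, which also explains the grip on the jar's cap. I'll go down 30 mm along the tool and grip again.

Emit:
{"api": "move_arm", "payload": {"commands": [[0.3, [0, 0, 0], [0, 0, 0]], [0.2, [0, 0, 0], [0, 0, 0]], [0.2, [0, 0, 0], [0, 0, 0]], [0.2, [0, 0, 8], [0, 0, 0]], [0.2, [0, 0, 16], [0, 0, 0]], [0.2, [0, 0, 23], [0, 0, 0]], [0.2, [0, 0, 29], [0, 0, 0]], [0.2, [0, 0, 29], [0, 0, 0]], [0.9, [0, 0, 29], [0, 0, 0]], [0.9, [0, 0, 29], [0, 0, 0]], [0.9, [0, 0, 29], [0, 0, 0]], [0.9, [0, 0, 29], [0, 0, 0]]], "grip_force": 40}}

```text
t: 13.08
tool_pos: [595.2, 25.8, 20.4]
eef_rot: [-0.003, 0.994, -0.043, -0.099]
wrist_force: [-1.4, -4.0, 3.3]
opening: 26.6
gripper_force: 39.6
```

Emit:
{"api": "move_arm", "payload": {"commands": [[0.9, [0, 0, 0], [0, 0, 0]], [0.9, [0, 0, 0], [0, 0, 0]]]}}

```text
t: 13.32
tool_pos: [595.2, 25.8, 20.4]
eef_rot: [-0.003, 0.994, -0.043, -0.099]
wrist_force: [-0.7, -5.2, 3.9]
opening: 26.2
gripper_force: 39.6
```

Gripped at 26 mm, so now I'll pull.

Emit:
{"api": "move_arm", "payload": {"commands": [[0.9, [-5, 0, 1], [0, 0, 0]], [0.9, [-15, 0, 3], [0, 0, 0]], [0.9, [-29, 0, 6], [0, 0, 0]], [0.9, [-44, 0, 9], [0, 0, 0]], [0.9, [-59, 0, 12], [0, 0, 0]], [0.9, [-74, 0, 15], [0, 0, 0]], [0.9, [-88, 0, 18], [0, 0, 0]], [0.9, [-103, 0, 21], [0, 0, 0]], [0.9, [-118, 0, 24], [0, 0, 0]], [0.9, [-132, 0, 27], [0, 0, 0]], [0.9, [-142, 0, 29], [0, 0, 0]], [0.9, [-147, 0, 30], [0, 0, 0]]]}}

```text
t: 14.82
tool_pos: [445.9, 38.4, 20.4]
eef_rot: [-0.003, 0.994, -0.043, -0.099]
wrist_force: [-0.2, -8.5, 3.5]
opening: 26.3
gripper_force: 40.2
```

Emit:
{"api": "move_arm", "payload": {"commands": [[0.9, [-3, 0, 0.6], [0, 0, 0]], [0.9, [-6, 0, 1.2], [0, 0, 0]], [0.9, [-9, 0, 1.8], [0, 0, 0]], [0.9, [-10, 0, 2], [0, 0, 0]]]}}

```text
t: 15.32
tool_pos: [437.3, 39.1, 20.4]
eef_rot: [-0.003, 0.994, -0.043, -0.097]
wrist_force: [6.2, -8.6, -1.2]
opening: 26.1
gripper_force: 40.0
```

Run:
```python
from h import *
s=robot.grab_frame("side"); t=robot.grab_frame("top"); save(t,"open_top.png",(200,20,420,320),2)
plan()
```

```text
t 15.43 tcp [437.3  39.1  20.4] psi -0.086 open 26.318480917790442 F [ 3.3 -8.6 -0.4]
```

View pics/open_top.png

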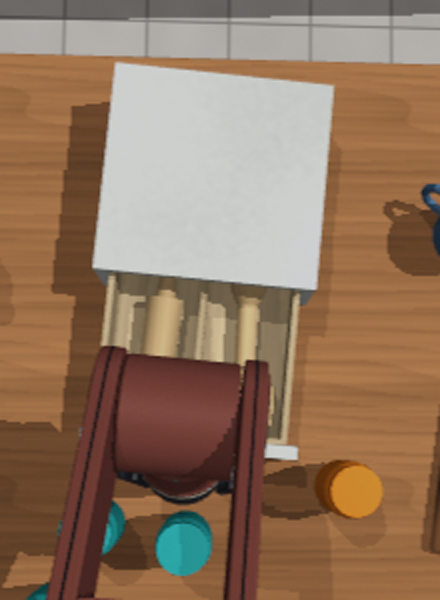

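The drawer is at its stop. The mallet, with its thin handle, is in the right compartment (248,330) and the rolling pin is in the left one (165,330). Next I release the knob, clear the view and measure.

Emit:
{"api": "move_arm", "payload": {"commands": [[0.6, [0, 0, 0], [0, 0, 0]], [0.4, [0, 0, 0], [0, 0, 0]], [0.3, [0, 0, 0], [0, 0, 0]], [0.3, [0, 0, -12], [0, 0, 0]], [0.3, [0, 0, -40], [0, 0, 0]], [0.3, [0, 0, -90], [0, 0, 0]], [0.3, [0, 0, -140], [0, 0, 0]], [0.3, [0, 50, -180], [0, 0.1, 0]], [0.3, [0, 100, -190], [0, 0.2, 0]], [0.3, [0, 150, -190], [0, 0.2, 0]], [0.3, [0, 200, -190], [0, 0.2, 0]], [0.3, [0, 240, -190], [0, 0.2, 0]]]}}

```text
t: 16.92
tool_pos: [451.8, -203.4, 207.0]
eef_rot: [0.0, 0.999, -0.043, 0.001]
wrist_force: [0.5, -0.3, -0.3]
opening: 59.9
gripper_force: 0.0
```

Run:
```python
from h import *
np.set_printoptions(precision=1,suppress=True)
u=np.array([.9963,-.0854]); v=np.array([.0854,.9963])
for n in("side","top"):
    p=robot.grab_frame(n); 
    if n=="top": save(p,"drawer.png",(230,60,390,240),4)
    for nm in("mallet","rolling_pin"):
      for r in robot.trace(p,nm)[:2]:
        C=cloud(p,r["mask"]); L=np.c_[C[:,:2]@u,C[:,:2]@v,C[:,2]]
        print(n,nm,round(r["confidence"],2),r["rect"],"u,v,z p2",np.percentile(L,2,0),"med",np.median(L,0),"p98",np.percentile(L,98,0))
    for q in("mallet","mallet_head","mallet_handle","drawer_in","unit_drawer0_handle"):
      for k in robot.tip_of(p,q)[:1]:
        H={"mallet":22,"drawer_in":22,"unit_drawer0_handle":62}.get(q,42); w=world(p,*k["location"],H=H)
        print(n,q,round(k["confidence"],2),np.round(k["location"]),w,"uv",w[:2]@u,w[:2]@v)
    C=cloud(p,np.ones((400,640),bool)); L=np.c_[C[:,:2]@u,C[:,:2]@v,C[:,2]]
    P=L[(L[:,0]>455)&(L[:,0]<640)&(L[:,1]>-70)&(L[:,1]<65)&(L[:,2]>18)&(L[:,2]<95)]
    H,_,_=np.histogram2d(P[:,0],P[:,1],[np.arange(455,641,10),np.arange(-70,66,6)])
    print(n); 
    for a in range(455,640,10):
        row=[]
        for b in range(-70,65,6):
            Q=P[(P[:,0]>=a)&(P[:,0]<a+10)&(P[:,1]>=b)&(P[:,1]<b+6),2]; row.append("%3d"%np.median(Q) if len(Q) else " . ")
        print(a," ".join(row))
plan()
```

```text
side mallet 0.93 [296.4, 185.5, 59.1, 35.8] u,v,z p2 [510.6  -8.4  21.2] med [564.2  32.8  54.7] p98 [669.3  57.9  65.2]
side rolling_pin 0.63 [276.3, 201.6, 42.6, 36.7] u,v,z p2 [527.2 107.1  35.1] med [586.2 128.3  53.3] p98 [667.6 140.5  62.7]
side mallet 0.79 [324. 209.] [593.1 -25.3  22. ] uv 593.0414184775512 25.416015891281102
side mallet_head 0.87 [339. 213.] [536.2 -21.3  42. ] uv 536.0230463874814 24.55323276936589
side mallet_handle 0.7 [316. 197.] [625.4 -32.5  42. ] uv 625.8728830877124 21.07480613460925
side drawer_in 0.9 [310. 214.] [608.1  16.2  22. ] uv 604.432545043792 68.10711963305612
side unit_drawer0_handle 0.87 [350. 234.] [454.6  38.   62. ] uv 449.6209080885701 76.70595121443293
side
455  57  .   .   .   .   .   .   .   .   .   .   .   .   .   .   .   .   .   .   .   .   .   . 
465  .   .   .   .   .   .   .   .   .   .   .   .   .   23  45  .   .   .   .   .   .   54  . 
475  .   .   .   .   .   56  63  61  59  57  56  61  58  63  56  55  66  60  67  67  76  66  72
485  .   .   .   .   .   85  86  86  86  88  87  87  86  86  87  87  87  86  86  85  87  87  8
[... 3492 characters left out ...]
 51  53  52  46  22  22  21  22  22
585  .   .   .   .   .   .   .   79  40  22  22  21  23  21  49  52  53  45  22  21  23  21  22
595  .   .   .   .   .   .   .   77  34  22  21  23  23  22  50  53  53  48  22  22  23  23  22
605  .   .   .   .   .   .   .   79  25  22  22  23  22  21  47  53  53  48  23  23  23  22  23
615  .   .   .   .   .   .   .   77  34  22  21  22  22  22  47  53  53  48  22  22  23  23  23
625  .   .   .   .   .   .   .   77  31  22  21  22  21  22  48  51  53  51  21  22  22  23  23
635  .   .   .   .   .   .   .   77  44  23  23  22  22  22  33  52  53  49  21  22  22  20  21
t 17.73 tcp [ 452.1 -201.3  205.7] psi -0.086 open 59.584472690154136 F [-0.5 -0.3  0.7]
```

View pics/drawer.png

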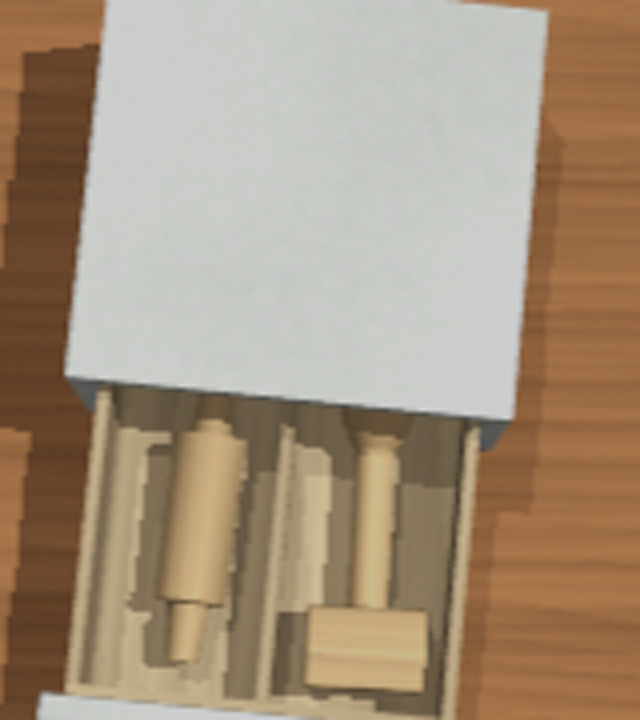

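Run:
```python
from h import *
np.set_printoptions(precision=1,suppress=True)
x,R,o=now()
for n in("side","top"):
    p=robot.grab_frame(n); C=cloud(p,np.ones((400,640),bool))
    P=R.inv().apply(C-x); P=P[(abs(P[:,0])<40)&(abs(P[:,1])<70)&(P[:,2]>-110)&(P[:,2]<30)]
    print(n,len(P))
    for a in range(-100,30,6):
        Q=P[(P[:,2]>=a)&(P[:,2]<a+6)]
        if len(Q): print(a,len(Q),Q[:,:2].min(0),Q[:,:2].max(0))
# grasp rows: u=572 v=23.5
u=np.array([.9963,-.0854]); v=np.array([.0854,.9963]); g=572*u+23.5*v; print("grasp xy",g)
plan((*g,130,-.086,0),(*g,-4,-.086,0))
```

```text
side 575
-100 52 [-16.3 -64.7] [12.1 61.1]
-94 60 [-12.4 -63. ] [11.7 65.3]
-88 60 [-12.6 -62.1] [11.2 61.2]
-82 40 [-12.5 -59. ] [12.5 57.8]
-76 27 [-11.9 -44. ] [10.6 43.6]
-70 39 [-11.7 -44.3] [11.4 35.6]
-64 41 [-11.1 -45.7] [11.8 34.5]
-58 39 [-11.7 -44.8] [ 8.5 37.3]
-52 39 [-11.3 -43.8] [12.3 35.3]
-46 31 [-11.9 -42.7] [12.5 37.4]
-40 27 [-10.2 -38.7] [10.8 35.7]
-34 1 [ -6.7 -34.6] [ -6.7 -34.6]
top 132
-100 25 [-13.6 -63.4] [ 12.1 -34. ]
-94 22 [-11.3 -62.1] [ 12.9 -36.3]
-88 21 [-13.2 -61.8] [ 13.1 -33. ]
-82 6 [-13.5 -39.7] [ 12.9 -32.8]
grasp xy [571.9 -25.4]
t 17.82 tcp [ 452.  -201.5  205.7] psi -0.086 open 59.7475203310815 F [-0.2  0.9  0.9]
(np.float64(571.8905), np.float64(-25.435750000000006), 130, -0.086, 0) -> [104.3, -185.7, 75.7] [-0.0, 0.0, -0.0]
(np.float64(571.8905), np.float64(-25.435750000000006), -4, -0.086, 0) -> [104.3, -185.7, 209.7] [-0.0, 0.0, -0.0]
```

Emit:
{"api": "move_arm", "payload": {"commands": [[0.3, [26, -47, 0], [0, 0, 0]], [0.4, [52, -93, 10], [0, 0, 0]], [0.4, [78, -140, 40], [0, 0, 0]], [0.4, [104, -185.5, 76], [0, 0, 0]], [0.4, [104, -185.5, 76], [0, 0, 0]], [0.4, [104, -185.5, 110], [0, 0, 0]], [0.4, [104, -185.5, 140], [0, 0, 0]], [0.4, [104, -185.5, 165], [0, 0, 0]], [0.4, [104, -185.5, 185], [0, 0, 0]], [0.4, [104, -185.5, 198], [0, 0, 0]], [0.4, [104, -185.5, 207], [0, 0, 0]], [0.4, [104, -185.5, 209], [0, 0, 0]]]}}

```text
t: 19.32
tool_pos: [580.4, -27.5, 4.8]
eef_rot: [0.002, 0.999, -0.043, 0.008]
wrist_force: [-0.9, 2.5, 36.4]
opening: 51.3
gripper_force: 16.5
```

Emit:
{"api": "move_arm", "payload": {"commands": [[0.4, [0, 0, 0], [0, 0, 0]], [0.95, [0, 0, 0], [0, 0, 0]], [0.95, [0, 0, 0], [0, 0, 0]], [0.95, [0, 0, 0], [0, 0, 0]], [0.95, [0, 0, 0], [0, 0, 0]], [0.95, [0, 0, 0], [0, 0, 0]]], "grip_force": 80}}

```text
t: 20.08
tool_pos: [577.1, -27.1, 2.1]
eef_rot: [0.001, 0.999, -0.043, 0.005]
wrist_force: [-0.3, -1.1, 18.0]
opening: 19.4
gripper_force: 77.6
```

Emit:
{"api": "move_arm", "payload": {"commands": [[0.95, [0, 0, -4], [0, 0, 0]], [0.95, [0, 0, -8], [0, 0, 0]], [0.95, [0, 0, -12], [0, 0, 0]], [0.95, [0, 0, -16], [0, 0, 0]], [0.95, [0, 0, -16], [0, 0, 0]]]}}

```text
t: 20.7
tool_pos: [571.7, -25.7, 12.9]
eef_rot: [0.0, 0.999, -0.043, 0.0]
wrist_force: [-0.1, 0.0, -1.9]
opening: 19.3
gripper_force: 78.3
```

Run:
```python
from h import *
np.set_printoptions(precision=1,suppress=True)
s=robot.grab_frame("side"); save(s,"mlift.png",(250,110,410,250),5)
plan()
```

```text
t 20.75 tcp [571.6 -25.6  12.7] psi -0.086 open 19.357656101630134 F [ 0.2 -0.8 -2.1]
```

View pics/mlift.png

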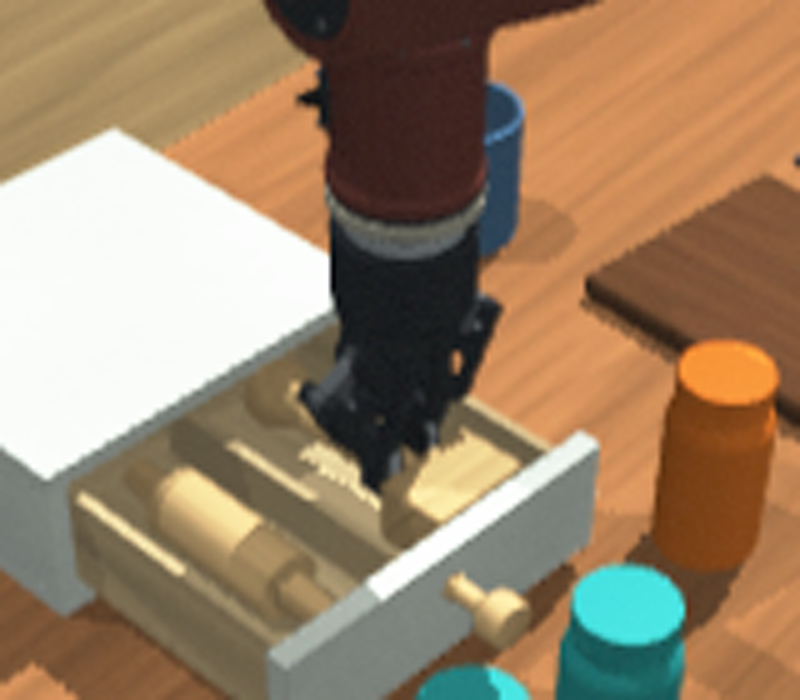

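The mallet is held and about 11 mm off the floor of the drawer, with the rolling pin undisturbed. The pommel still reaches under the lid, so I'll raise the head end first, then pull forward and lift.

Emit:
{"api": "move_arm", "payload": {"commands": [[0.95, [-4, 0, -8], [0, -0.1, 0]], [0.95, [-8, 0, -16], [0, -0.2, 0]], [0.95, [-12, 0, -29], [0, -0.31, 0]], [0.95, [-17, 0, -43], [0, -0.43, 0]], [0.95, [-17, 0, -43], [0, -0.43, 0]], [0.95, [-30, 0, -44], [0, -0.43, 0]], [0.95, [-43, 0, -45], [0, -0.43, 0]], [0.95, [-43, 0, -50], [0, -0.43, 0]], [0.95, [-43, 0, -75], [0, -0.43, 0]], [0.95, [-43, 0, -105], [0, -0.43, 0]], [0.95, [-43, 0, -131], [0, -0.43, 0]], [0.95, [-43, 0, -131], [0, -0.43, 0]]]}}

```text
t: 22.25
tool_pos: [530.9, -22.3, 146.0]
eef_rot: [-0.009, 0.977, -0.042, -0.21]
wrist_force: [-0.2, -0.8, -1.5]
opening: 19.2
gripper_force: 78.4
```

Run:
```python
from h import *
np.set_printoptions(precision=1,suppress=True)
# mallet origin -> board centre; grasp at a=-14
b=np.array([485,-345])-14*np.array([np.cos(.138),-np.sin(.138)])
plan((540,-25,170,-.086,0),(*b.round(1),150,-.138,0),(*b.round(1),0,-.138,0))
R=tool(-.138); plan((*b.round(1),0,-.138,0),cmd=(*b.round(1),150,-.138,0))
```

```text
t 22.25 tcp [530.9 -22.3 146. ] psi -0.086 open 19.18849624115984 F [-0.2 -0.8 -1.5]
(540, -25, 170, -0.086, 0) -> [-1.3, 1.9, -25.7] [0.0, 0.423, -0.0]
(np.float64(471.1), np.float64(-343.1), 150, -0.138, 0) -> [-30.7, 324.8, 9.6] [0.011, 0.423, 0.051]
(np.float64(471.1), np.float64(-343.1), 0, -0.138, 0) -> [30.9, 324.7, 146.4] [0.011, 0.423, 0.051]
t 22.25 tcp [ 471.1 -343.1  150. ] psi -0.138 open 19.18849624115984 F [-0.2 -0.8 -1.5]
(np.float64(471.1), np.float64(-343.1), 0, -0.138, 0) -> [0.0, 0.0, 150.0] [0.0, 0.0, 0.0]
```

Emit:
{"api": "move_arm", "payload": {"commands": [[0.95, [-1, 2, -13], [0, 0.15, 0]], [0.95, [-1, 20, -25], [0, 0.3, 0]], [0.95, [-4, 50, -25], [0.005, 0.43, 0.01]], [0.95, [-9, 95, -20], [0.01, 0.43, 0.02]], [0.95, [-13, 140, -13], [0.01, 0.43, 0.03]], [0.95, [-18, 188, -8], [0.01, 0.43, 0.04]], [0.95, [-22, 235, 0], [0.011, 0.43, 0.05]], [0.95, [-26, 275, 5], [0.011, 0.43, 0.051]], [0.95, [-29, 306, 8], [0.011, 0.43, 0.051]], [0.95, [-31, 325, 10], [0.011, 0.43, 0.051]], [0.95, [-31, 325, 10], [0.011, 0.43, 0.051]], [0.95, [-31, 325, 10], [0.011, 0.43, 0.051]]]}}

```text
t: 23.75
tool_pos: [468.7, -341.9, 147.1]
eef_rot: [-0.0, 0.998, -0.069, -0.0]
wrist_force: [0.1, 0.5, -0.9]
opening: 19.5
gripper_force: 78.5
```

Run:
```python
from h import *
np.set_printoptions(precision=1,suppress=True)
x,R,o=now(); print(R.as_matrix()[:,2].round(4))
c=np.array([485,-345]); bu=np.array([np.cos(.138),-np.sin(.138)]); bv=np.array([np.sin(.138),np.cos(.138)])
for n in("side","top"):
    p=robot.grab_frame(n)
    for r in robot.trace(p,"mallet")[:1]:
        C=cloud(p,r["mask"]); L=np.c_[(C[:,:2]-c)@bu,(C[:,:2]-c)@bv,C[:,2]]
        print(n,r["confidence"],np.percentile(L,3,0),np.median(L,0),np.percentile(L,97,0))
        for a in range(-110,110,20):
            Q=L[(L[:,0]>=a)&(L[:,0]<a+20)]
            if len(Q)>5: print(a,len(Q),np.percentile(Q[:,1:],5,0),np.percentile(Q[:,1:],95,0))
plan((471.1,-343.1,-2,-.138,0))
```

```text
[-0.  0. -1.]
side 0.56 [ -76.1 -238.3   -0.1] [-44.3  11.2 194.3] [236.9  34.5 208.2]
-90 184 [-26.6 171.1] [ 33.  207.5]
-70 166 [-22.5 172. ] [ 34.6 208.2]
-50 145 [-24.4 173.1] [ 34.9 208.2]
-10 20 [  6.  182.4] [ 16.6 197.9]
10 43 [  3.2 178.4] [ 13.  197.5]
30 48 [ -0.2 179.6] [ 13.2 197. ]
50 77 [-47.4 139. ] [ 16.8 201.5]
70 83 [ -3.3 175.3] [ 21.8 205. ]
top 0.59 [-74.2 -25.2 180.7] [-40.2   8.4 204.8] [ 81.6  33.6 209.8]
-90 148 [-28.8 175.8] [ 33.5 209.5]
-70 462 [-27.3 181.7] [ 33.6 209.9]
-50 340 [-15.6 180.3] [ 33.7 209.7]
-10 51 [ -4.3 188.8] [ 11.6 199.3]
10 133 [ -4.9 186.4] [ 12.3 199.6]
30 128 [ -4.8 187.4] [ 12.8 199.3]
50 165 [ -5.9 187.1] [ 17.5 203.5]
70 190 [ -9.5 189. ] [ 21.9 207.2]
t 23.95 tcp [ 469.  -342.1  147.7] psi -0.137 open 19.28766142426232 F [-0.4 -0.4 -2.4]
(471.1, -343.1, -2, -0.138, 0) -> [2.2, 0.7, 149.7] [0.0, -0.0, 0.001]
```

Emit:
{"api": "move_arm", "payload": {"commands": [[0.95, [2, 2, 20], [0, 0, 0]], [0.95, [2, 3, 50], [0, 0, 0]], [0.95, [2, 3, 80], [0, 0, 0]], [0.95, [2, 3, 108], [0, 0, 0]], [0.95, [2, 3, 126], [0, 0, 0]], [0.95, [2, 3, 137], [0, 0, 0]], [0.95, [2, 3, 142], [0, 0, 0]], [0.95, [2, 3, 145], [0, 0, 0]], [0.95, [2, 3, 147], [0, 0, 0]], [0.95, [2, 3, 147], [0, 0, 0]]]}}

```text
t: 25.2
tool_pos: [470.4, -346.5, 1.0]
eef_rot: [0.0, 0.998, -0.069, 0.0]
wrist_force: [-0.2, -0.1, -2.2]
opening: 19.3
gripper_force: 78.5
```

Emit:
{"api": "move_arm", "payload": {"commands": [[0.95, [0, 0, 1], [0, 0, 0]], [0.95, [0, 0, 2], [0, 0, 0]], [0.95, [0, 0, 2], [0, 0, 0]]]}}

```text
t: 25.58
tool_pos: [470.2, -346.3, -1.4]
eef_rot: [0.0, 0.998, -0.069, 0.0]
wrist_force: [0.2, -0.3, -1.5]
opening: 19.2
gripper_force: 78.5
```

Emit:
{"api": "move_arm", "payload": {"commands": [[0.95, [0, 0, 0.7], [0, 0, 0]], [0.95, [0, 0, 1.4], [0, 0, 0]], [0.95, [0, 0, 1.4], [0, 0, 0]]]}}

```text
t: 25.95
tool_pos: [470.2, -346.3, -1.8]
eef_rot: [0.0, 0.998, -0.069, 0.0]
wrist_force: [-3.0, 2.0, 7.0]
opening: 19.5
gripper_force: 79.6
```

Contact at 7 N, so I release and rise.

Emit:
{"api": "move_arm", "payload": {"commands": [[0.75, [0, 0, 0], [0, 0, 0]], [0.65, [0, 0, 0], [0, 0, 0]], [0.5, [0, 0, 0], [0, 0, 0]], [0.4, [0, 0, 0], [0, 0, 0]], [0.4, [0, 0, -8], [0, 0, 0]], [0.4, [0, 0, -30], [0, 0, 0]], [0.4, [0, 0, -80], [0, 0, 0]], [0.4, [0, 0, -140], [0, 0, 0]], [0.4, [0, 0, -190], [0, 0, 0]], [0.4, [0, 0, -190], [0, 0, 0]]]}}

```text
t: 27.2
tool_pos: [472.8, -348.7, 193.9]
eef_rot: [0.004, 0.998, -0.069, 0.004]
wrist_force: [-0.4, -0.3, -0.4]
opening: 51.4
gripper_force: 0.0
```

Run:
```python
from h import *
np.set_printoptions(precision=1,suppress=True)
c=np.array([485,-345]); bu=np.array([np.cos(.138),-np.sin(.138)]); bv=np.array([np.sin(.138),np.cos(.138)])
u=np.array([.9963,-.0854]); v=np.array([.0854,.9963])
for n in("side","top"):
    p=robot.grab_frame(n); C=cloud(p,np.ones((400,640),bool)); L=np.c_[(C[:,:2]-c)@bu,(C[:,:2]-c)@bv,C[:,2]]
    Q=L[(abs(L[:,0])<140)&(abs(L[:,1])<100)&(L[:,2]>26)&(L[:,2]<70)]; print(n,"mallet",len(Q),Q.min(0),Q.max(0))
    L=np.c_[C[:,:2]@u,C[:,:2]@v,C[:,2]]
    Q=L[(abs(L[:,1]-75)<16)&(L[:,0]>420)&(L[:,0]<472)&(L[:,2]>40)&(L[:,2]<82)]; print("knob uvz",len(Q),Q.min(0),Q.max(0))
    Q=L[(abs(L[:,1]-75)<110)&(L[:,0]>465)&(L[:,0]<500)&(L[:,2]>83)&(L[:,2]<92)]; print("panel top",len(Q),np.percentile(Q,3,0),np.percentile(Q,97,0))
k=425*u+75*v; print(k)
plan((*k,120,-.086,0),(*k,28,-.086,0))
```

```text
side mallet 662 [-75.5 -40.   26.2] [90.1 31.7 62.6]
knob uvz 114 [440.   63.8  46.8] [471.6  89.5  77.1]
panel top 395 [483.9 -24.9  83.5] [498.9 179.3  89.3]
top mallet 1346 [-74.8 -36.5  26.2] [89.9 30.6 64. ]
knob uvz 146 [441.2  62.9  61.8] [471.8  89.7  81. ]
panel top 747 [484.4 -28.7  84.7] [498.5 178.2  90.8]
[429.8  38.4]
t 27.3 tcp [ 470.3 -346.4  188. ] psi -0.138 open 51.134262121715025 F [-0.7  0.8 -1.2]
(np.float64(429.8325), np.float64(38.427499999999995), 120, -0.086, 0) -> [-93.1, -375.7, 67.5] [0.001, -0.001, -0.052]
(np.float64(429.8325), np.float64(38.427499999999995), 28, -0.086, 0) -> [-93.2, -375.8, 159.5] [0.001, -0.001, -0.052]
```

Run:
```python
from h import *
plan((461,37,178,-.086,0),(461,37,138,-.086,-.2),cmd=(470.3,-346.4,188,-.138,0))
```

```text
t 27.3 tcp [ 470.3 -346.4  188. ] psi -0.138 open 51.134262121715025 F [-0.7  0.8 -1.2]
(461, 37, 178, -0.086, 0) -> [-62.0, -378.5, 10.0] [0.0, 0.0, -0.052]
(461, 37, 138, -0.086, -0.2) -> [-62.0, -378.5, 50.0] [-0.005, -0.2, -0.052]
```

Emit:
{"api": "move_arm", "payload": {"commands": [[0.3, [-5, -30, 0], [0, 0, 0]], [0.3, [-14, -85, 0], [0, 0, -0.01]], [0.3, [-22, -135, 0], [0, 0, -0.02]], [0.3, [-31, -188, 0], [0, 0, -0.03]], [0.3, [-40, -243, 0], [0, 0, -0.04]], [0.3, [-49, -298, 3], [0, -0.05, -0.052]], [0.3, [-57, -346, 10], [-0.003, -0.12, -0.052]], [0.3, [-62, -378.5, 25], [-0.005, -0.2, -0.052]], [0.3, [-62, -378.5, 50], [-0.005, -0.2, -0.052]], [0.3, [-62, -378.5, 50], [-0.005, -0.2, -0.052]]]}}

```text
t: 28.55
tool_pos: [457.6, 37.9, 133.5]
eef_rot: [-0.004, 0.994, -0.042, -0.104]
wrist_force: [0.3, 0.1, 0.0]
opening: 59.8
gripper_force: 0.0
```

Emit:
{"api": "move_arm", "payload": {"commands": [[0.3, [0, 0, 30], [0, 0, 0]], [0.3, [0, 0, 60], [0, 0, 0]], [0.3, [0, 0, 90], [0, 0, 0]], [0.3, [0, 0, 110], [0, 0, 0]], [0.3, [0, 0, 119], [0, 0, 0]], [0.3, [0, 0, 119], [0, 0, 0]], [0.9, [0, 0, 119], [0, 0, 0]], [0.9, [0, 0, 119], [0, 0, 0]], [0.9, [0, 0, 119], [0, 0, 0]], [0.9, [0, 0, 119], [0, 0, 0]], [0.9, [0, 0, 119], [0, 0, 0]]], "grip_force": 40}}

```text
t: 29.92
tool_pos: [438.3, 39.0, 21.6]
eef_rot: [-0.004, 0.994, -0.043, -0.099]
wrist_force: [-0.5, -1.3, 6.1]
opening: 25.9
gripper_force: 39.2
```

Emit:
{"api": "move_arm", "payload": {"commands": [[0.9, [6, 0, -1.2], [0, 0, 0]], [0.9, [18, 0, -3.6], [0, 0, 0]], [0.9, [33, 0, -6.7], [0, 0, 0]], [0.9, [48, 0, -9.7], [0, 0, 0]], [0.9, [63, 0, -12.8], [0, 0, 0]], [0.9, [78, 0, -15.8], [0, 0, 0]], [0.9, [93, 0, -18.9], [0, 0, 0]], [0.9, [108, 0, -21.9], [0, 0, 0]], [0.9, [123, 0, -25], [0, 0, 0]], [0.9, [138, 0, -28], [0, 0, 0]], [0.9, [148, 0, -30], [0, 0, 0]], [0.9, [152, 0, -30.9], [0, 0, 0]]]}}

```text
t: 31.42
tool_pos: [593.0, 26.0, 21.7]
eef_rot: [-0.004, 0.994, -0.043, -0.099]
wrist_force: [-1.1, 0.3, 7.2]
opening: 26.3
gripper_force: 40.1
```

Emit:
{"api": "move_arm", "payload": {"commands": [[0.9, [2, 0, -0.4], [0, 0, 0]], [0.9, [4, 0, -0.8], [0, 0, 0]], [0.9, [6, 0, -1.2], [0, 0, 0]], [0.9, [6, 0, -1.2], [0, 0, 0]]]}}

```text
t: 31.92
tool_pos: [595.5, 25.8, 21.7]
eef_rot: [-0.004, 0.994, -0.042, -0.103]
wrist_force: [-10.2, 0.4, 12.6]
opening: 25.6
gripper_force: 40.7
```

Emit:
{"api": "move_arm", "payload": {"commands": [[0.9, [1, 0, -0.2], [0, 0, 0]], [0.9, [2, 0, -0.4], [0, 0, 0]], [0.9, [3, 0, -0.6], [0, 0, 0]], [0.9, [3, 0, -0.6], [0, 0, 0]]]}}

```text
t: 32.42
tool_pos: [595.3, 25.8, 21.8]
eef_rot: [-0.004, 0.993, -0.042, -0.106]
wrist_force: [-20.1, 1.1, 19.7]
opening: 26.0
gripper_force: 41.2
```

Emit:
{"api": "move_arm", "payload": {"commands": [[0.7, [0, 0, 0], [0, 0, 0]], [0.5, [0, 0, 0], [0, 0, 0]], [0.3, [0, 0, 0], [0, 0, 0]], [0.3, [0, 0, 0], [0, 0, 0]], [0.3, [0, 0, -15], [0, 0, 0]], [0.3, [0, 0, -45], [0, 0, 0]], [0.3, [0, 0, -95], [0, 0, 0]], [0.3, [0, 0, -150], [0, 0, 0]], [0.3, [-50, 30, -180], [0, 0.1, 0]], [0.3, [-90, 70, -180], [0, 0.2, 0]], [0.3, [-130, 110, -180], [0, 0.2, 0]], [0.3, [-130, 110, -180], [0, 0.2, 0]]]}}

```text
t: 33.92
tool_pos: [498.8, -78.7, 225.2]
eef_rot: [0.001, 0.999, -0.045, 0.002]
wrist_force: [0.7, 0.0, -0.8]
opening: 59.8
gripper_force: 0.0
```

Run:
```python
from h import *
np.set_printoptions(precision=1,suppress=True)
c=np.array([485,-345]); bu=np.array([np.cos(.138),-np.sin(.138)]); bv=np.array([np.sin(.138),np.cos(.138)])
u=np.array([.9963,-.0854]); v=np.array([.0854,.9963])
for n in("top","side"):
    p=robot.grab_frame(n); save(p,"final_%s.png"%n); C=cloud(p,np.ones((400,640),bool)); L=np.c_[(C[:,:2]-c)@bu,(C[:,:2]-c)@bv,C[:,2]]
    Q=L[(abs(L[:,0])<140)&(abs(L[:,1])<100)&(L[:,2]>26)&(L[:,2]<70)]; print(n,"mallet",len(Q),Q.min(0),Q.max(0),np.percentile(Q[Q[:,0]<-40,2],80))
    P=C[(abs(C[:,0]-473)<50)&(abs(C[:,1]-345)<50)&(C[:,2]>122)&(C[:,2]<138)]; print("jar",len(P),P.min(0),P.max(0))
    P=C[(abs(C[:,0]-605)<30)&(abs(C[:,1]-27)<28)&(C[:,2]>40)&(C[:,2]<85)]; print("knob",P.min(0))
    b=C[(abs(C[:,1]+45)<30)&(C[:,0]>600)&(C[:,0]<670)&(C[:,2]>25)&(C[:,2]<80)]; print("face",np.median(b[:,0]))
plan()
```

```text
top mallet 191 [-74.1 -36.9  44.2] [90.1 10.3 63. ] 59.40015136033401
jar 597 [447.  317.9 122.5] [496.2 371.1 135.5]
knob [602.6  11.9  50.8]
face 640.5811531588113
side mallet 667 [-75. -42.  26.] [90.2 32.8 60.5] 57.50372564862816
jar 497 [444.8 318.9 122.1] [498.8 371.3 133.2]
knob [601.7  11.8  49.3]
face 641.6115001794109
t 34.02 tcp [500.7 -77.  224.4] psi -0.087 open 59.5349931752899 F [ 0.  -0.5  0.1]
```

View pics/final_top.png

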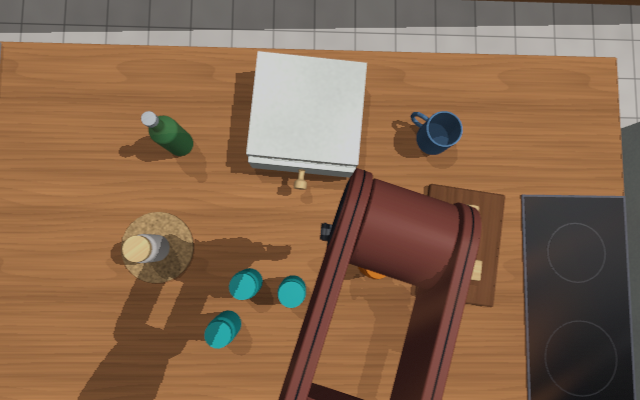

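View pics/final_side.png

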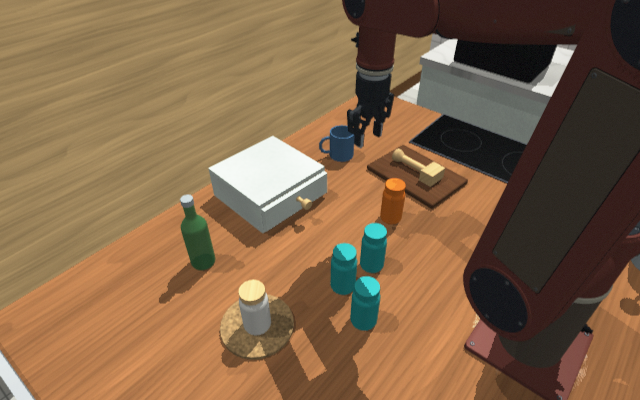

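The jar is upright on the trivet (256,310 in the side view) and the mallet lies flat within the board (420,165). The drawer is shut: the knob front is now at x≈602, against 595 when it started ajar. The oil bottle and mug are where they were.

```bash
python3 -c "
from rig import robot
print(robot.hand_in())"
```

```text
the job is handed in; nothing more can be done
None
```

I've handed the job in: the jar stands upright on the trivet, the mallet lies flat within the board's edges, the drawer is shut with the rolling pin inside, and the oil bottle and mug were left alone; the highest wrist force I read was 36 N, from the gripper bearing on the drawer as it went in for the mallet (limit for the gripper's body is 40 N).

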